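# Find the binding caster wheel and unclip it

### The job

Two caster wheels are clipped on axle stands on the wooden platform. Push each one round by its ribs to see whether it spins freely, then squeeze the two orange tabs of the stand whose wheel binds, so that the wheel pops up, and let the tabs spring back. Put that wheel in the red bin, and leave the free-running wheel clipped on its stand and the other tools where they lie.

Things in the scene. Friction and masses are not known exactly. Their poses are not given: they have to be found in the camera images.
- stand_1: Fixed axle stand 1: black round base 90 mm across, 9 mm high (12 mm in the middle); origin under its centre on the wooden platform's top (80 mm above the chest top), z up. On its axis stand two upright orange tabs that face each other along the stand's y axis. A spring plate pushes the clipped hub up (3.5 N); when both tabs are squeezed it lifts the wheel 10 mm, over the barbs, where it stays loose.
- stand_1_grips (a point): Point on the axis of stand 1, midway between the ribbed grips of its two orange tabs, 76 mm above the wooden platform. Tabs 16 mm wide along x, 22 mm over their outer faces (y), tops at 90 mm. Each has a barb (at 44 to 48 mm height, reaching 15 mm from the axis) hooked over the wheel's hub. Keep fingers above 64 mm when squeezing, so the wheel can rise.
- tab_1a (a joint): Orange tab on the +y side of stand 1: 0 = sprung outward (barb holds), grows as it is pressed inward (m), stop at 0.0055; spring 3 N at the start of travel, 8.5 N at the stop. The barb is clear of the hub above 0.003. The freed wheel lifts straight up over the tabs.
- tab_1b (a joint): The same for the tab on the -y side of stand 1.
- wheel_1_mid (a point): Centre of the wheel clipped on stand 1 at the start, half-way up its tread: black-treaded caster wheel lying flat, 64 mm across, 24 mm thick, about 90 to 180 g, steel hub keyed to the stand. Clipped, this centre is 32 mm above the wooden platform (tread from 21 to 44 mm); popped up, 42 mm.
- wheel_1_ribs (a point): On the axis of the same wheel, at the top of its five radial ribs, which stand 8 mm above the upper face (44 to 52 mm above the wooden platform when clipped), 19 to 30 mm from the axis, 4 mm thick, 72 degrees apart; four grey, one yellow. A fingertip lower than the rib tops, swept in a line that passes the axis at 28 mm, turns the wheel.
- tyre_1 (a joint): Angle of the wheel of point wheel_1_mid on its bearing (rad), anticlockwise from above positive, any number of turns; within 0.15 of 0 at the start. After a brisk push a sound bearing coasts on; a binding one resists (about 2 N at the ribs) and stops at once. Exactly one of the two binds; either may be the one.
- stand_2: Fixed axle stand 2: black round base 90 mm across, 9 mm high (12 mm in the middle); origin under its centre on the wooden platform's top (80 mm above the chest top), z up. On its axis stand two upright orange tabs that face each other along the stand's y axis. A spring plate pushes the clipped hub up (3.5 N); when both tabs are squeezed it lifts the wheel 10 mm, over the barbs, where it stays loose.
- stand_2_grips (a point): Point on the axis of stand 2, midway between the ribbed grips of its two orange tabs, 76 mm above the wooden platform. Tabs 16 mm wide along x, 22 mm over their outer faces (y), tops at 90 mm. Each has a barb (at 44 to 48 mm height, reaching 15 mm from the axis) hooked over the wheel's hub. Keep fingers above 64 mm when squeezing, so the wheel can rise.
- tab_2a (a joint): Orange tab on the +y side of stand 2: 0 = sprung outward (barb holds), grows as it is pressed inward (m), stop at 0.0055; spring 3 N at the start of travel, 8.5 N at the stop. The barb is clear of the hub above 0.003. The freed wheel lifts straight up over the tabs.
- tab_2b (a joint): The same for the tab on the -y side of stand 2.
- wheel_2_mid (a point): Centre of the wheel clipped on stand 2 at the start, half-way up its tread: black-treaded caster wheel lying flat, 64 mm across, 24 mm thick, about 90 to 180 g, steel hub keyed to the stand. Clipped, this centre is 32 mm above the wooden platform (tread from 21 to 44 mm); popped up, 42 mm.
- wheel_2_ribs (a point): On the axis of the same wheel, at the top of its five radial ribs, which stand 8 mm above the upper face (44 to 52 mm above the wooden platform when clipped), 19 to 30 mm from the axis, 4 mm thick, 72 degrees apart; four grey, one yellow. A fingertip lower than the rib tops, swept in a line that passes the axis at 28 mm, turns the wheel.
- tyre_2 (a joint): Angle of the wheel of point wheel_2_mid on its bearing (rad), anticlockwise from above positive, any number of turns; within 0.15 of 0 at the start. After a brisk push a sound bearing coasts on; a binding one resists (about 2 N at the ribs) and stops at once. Exactly one of the two binds; either may be the one.
- bin: Fixed open red plastic bin for rejects, 140x140x45 mm, walls 4 mm, floor 4 mm; origin under its centre on the wooden platform's top, x and y axes along its sides.
- wrench_1: Bystander: combination wrench, 37x210x8 mm, lying on the wooden platform along its y axis; origin under its centre.
- extension_1: Bystander: chrome socket extension bar, 16x151x16 mm, lying on the wooden platform along its y axis; origin under its centre.
- screwdriver_1: Bystander: blue-handled screwdriver, 26x200x25 mm, lying on the wooden platform along its y axis; origin under its centre.
- wrench_2: Bystander: combination wrench, 28x170x6 mm, lying on the wooden platform along its y axis; origin under its centre.
- wrench_4: Bystander: small combination wrench, 24x150x6 mm, lying on the wooden platform along its y axis; origin under its centre.
- punch_1: Bystander: grey steel punch, 11x150x11 mm, lying on the wooden platform along its y axis; origin under its centre.
- wheel_2: The hub of the same wheel as point wheel_2_mid, origin 12 mm below that centre.
- wheel_1: The hub of the same wheel as point wheel_1_mid, origin 12 mm below that centre.

How it is judged:
On the way, in this order (a step that is already met when the one before it is completed fails the run):
1. both wheels have been turned on their bearings (each stands more than 0.5 rad from its zero mark) ((value of joint tyre_1 above 0.5 rad or value of joint tyre_1 below -0.5 rad) and (value of joint tyre_2 above 0.5 rad or value of joint tyre_2 below -0.5 rad)), for 0.1 s.
2. both tabs of the binding wheel's stand are squeezed in by more than 3 mm (value of joint each of tab_2a, tab_2b above 0.003 m), for 0.1 s.
3. its tabs are let go again and the binding wheel stands popped up, loose, over the barbs (value of joint each of tab_2a, tab_2b below 0.0015 m and z of wheel_2_mid in the frame of stand_2 above 0.039 m and horizontal distance between wheel_2_mid and stand_2 below 0.008 m), for 0.2 s.
At the end, for the whole second after the job is handed in: The binding wheel lies at rest in the red bin (its centre within 55 mm of the bin's centre along each side, lower than 50 mm); the free-running wheel is still clipped on its stand (not raised by 5 mm, within 6 mm of the axis); every bystander within 30 mm of its start (x of wheel_2_mid in the frame of bin between -0.055 and 0.055 m and y of wheel_2_mid in the frame of bin between -0.055 and 0.055 m and z of wheel_2_mid in the frame of bin below 0.05 m and linear speed of wheel_2 below 0.05 m/s and z of wheel_1_mid in the frame of stand_1 below 0.037 m and horizontal distance between wheel_1_mid and stand_1 below 0.006 m); the robot touches nothing.
It fails at once if the free-running wheel is released from its stand (z of wheel_1_mid in the frame of stand_1 above 0.039 m).
It fails at once if a tool lying round about is pushed more than 30 mm (distance of any of wrench_1, extension_1, screwdriver_1, wrench_2, wrench_4, punch_1 from where it was at the start of the episode above 0.03 m).
It also fails if it takes over 58 s, if anything falls off the work surface, if the arm or the gripper's body presses on something with over 40 N, if the wrist force passes 120 N, or if a joint passes its speed limit or range.

### The arm

A 6-joint arm with a two-finger parallel gripper is mounted at the origin on a cart in front of the work surface, level with it; the furniture and walls round the work are solid. World frame = base frame: x ahead of the robot, y to its left, z up, the work surface at z = 0. Lengths are in m, angles in rad, forces in N, time in s.
With the tool pointing down it reaches from about 0.35 to 0.975 m from the base axis. Payload 4.9 kg.
Tool frame: the origin (TCP) lies midway between the tips of the shut fingers; the grasp point (between the pads) lies 19 mm behind it; z points along the fingers, y is the line along which they close (so a half turn about z gives the same grasp; the last joint's range is limited). The gripper opens to 85 mm and grips with 20 to 120 N. Pads are 22 mm wide; open, the fingers measure 114 mm over their backs; the gripper's body (76 mm by 85 mm) begins 54 mm behind the grasp point. The pads swing forward as they close: fully open they stand 13 mm farther back than shut.
Start: joints at [-1.325, 0.053, 1.613, -0, 1.476, -0.119], TCP at [0.223, -0.584, 0.231] pointing down, gripper open.
Joint ranges: [-3.01, 3.01], [-1.01, 2.22], [0.06, 2.58], [-1.02, 4.17], [0.09, 2.62], [-3.14, 3.14]. Speed limits (rad/s): [2.57, 2.57, 3.14, 3.14, 3.14, 3.14].

### API

Orientations are given as a unit quaternion [w, x, y, z].
In Python, from plant import state, grab_frame, job_done, cut_out, place_of gives the robot as it stands.
- The arm moves only by the tool jog_arm, never from a script. Its argument "motion" is text: rows parted by semicolons, each of 7 numbers parted by spaces: the opening in per cent of the stroke, from 0 (shut) to 100 (fully open), then the shift along the tool's x, y, z as a fraction of full scale, then the turn, a rotation vector about the tool's x, y, z as a fraction of full scale. A call has exactly 5 rows; each row is the pose to reach, as a shift and turn from the pose commanded when the call began, along the tool's axes at that moment; what a row does not reach only later rows make up. Full scale, the value 1, is 50 cm for a shift and 1.5 rad for a turn. A row lasts 1/8 s, in which the tool goes at most 62.5 mm and 10.7 degrees, less where a joint would pass 70% of its speed; a pose out of reach is approached as far as the arm can. A call with a number of a shift or a turn outside -1 to 1 is refused whole. A call with a gripper value outside its range is refused whole. The fingers move at their own pace and stop on an object; the grip force is fixed at half the most. Time passes only in rows, so rows that repeat a pose let the fingers close, or fill a call up. It gives the time, the measured TCP pose, the force, the opening and the grip force at its end, in the units of the state.
- state(): the state, without advancing time (a new reading comes with each control period).
- grab_frame(name): name is "side" or "top"; returns a dict with "color" (384x512x3 uint8, red, green, blue), "range_z" (384x512 float32, m along the optical axis (not along the pixel's ray), 0 where there is no reading), "intrinsics" (3x3 intrinsics, pixels), "k1" (the pictures are not rectified: a ray, as slopes to the right and down, at radius r is drawn at 1 + k1 r^2 times it, then the intrinsics apply), "world_from_camera" (4x4, takes a point from camera to world coordinates). Camera axes: x right, y up, looking along -z (the intrinsics and any distortion apply to the point x, -y, -z); pixel columns grow to the right and rows downward; lengths in m; the calibration is good to about 2 mm. A picture is of the moment at which its call begins.
- job_done(): hands the job in; it is judged then, once.
Trained networks look in the newest picture that a camera, given by its name, has taken for a name from the list of things; names that differ only in an ending like _2 or _b are one class to them, and where a whole thing is asked for, a point or a joint stands for the part that bears it (a point fixed in the world has none). Each returns a list of dicts, best first, with "p" (0 to 1); they miss things now and then, are a little off and sometimes report something else, mostly with a low value. They report only what shows in the picture. A call takes as long as a camera call.
- cut_out(camera, thing): "pixels" (384x512 bool, what is visible of it).
- place_of(camera, thing): "at" ([x, y, z] in m, in world coordinates, good to about 4 mm: a listed point, or the origin of a listed thing).
The state is a dict: "time": time; "joint_pos": joint angles; "joint_vel": joint speeds; "joint_efforts": joint torques, N m; "tool_pos": TCP position; "tool_rot": TCP orientation; "contact_force": force on the tool from outside, world axes, zero at the start; "ft_torque": the same for the moment, N m; "gripper_width": opening from 0.0 (shut) to 1.0 (fully open); "grasp_force": force on a finger pad.
Only numpy, scipy, OpenCV 4.12 (cv2) and the standard library are available. Lean on these libraries where they do the work, as an engineer would, in place of code of your own. Each camera call takes 0.05 s, during which the arm holds its last target. There are 200 camera calls.

## Working session

There is one attempt and no reset: what is moved stays moved. The work goes in short steps, Python scripts to look and compute and a tool call to move; the robot and the scene stay as the last step left them, time stands still between calls to the robot, and variables do not carry over. Pictures are saved under pics/ and viewed, at most 10 in all, crops included, and the job is handed in when it is done.

Besides the shell and the picture viewer there is one more tool, called as name(argument=value, ...) on one line, values as JSON. jog_arm: Moves the arm, as the interface text tells. Shift numbers are shares of 50 cm and turn numbers shares of 1.5 rad, none past 1 either way. Its arguments: {"type":"object","properties":{"motion":{"type":"string"}},"required":["motion"]}

```bash
ls; mkdir -p pics
cat > h.py <<'E'
import numpy as np, cv2
from plant import *
def xyz(f):
    K=f["intrinsics"];z=f["range_z"];h,w=z.shape
    v,u=np.mgrid[:h,:w]
    xd=(u-K[0,2])/K[0,0];yd=(v-K[1,2])/K[1,1]
    x,y=xd.copy(),yd.copy()
    for _ in range(8):
        s=1+f["k1"]*(x*x+y*y);x=xd/s;y=yd/s
    P=np.stack([x*z,-y*z,-z,np.ones_like(z)],-1)
    W=(P@f["world_from_camera"].T)[...,:3];W[z==0]=np.nan
    return W
def save(f,n,crop=None,s=1):
    c=f["color"][...,::-1]
    if crop: a,b,cc,d=crop;c=c[b:d,a:cc]
    cv2.imwrite("pics/"+n,cv2.resize(c,None,fx=s,fy=s,interpolation=cv2.INTER_CUBIC))
E
python3 - <<'E'
from h import *
fs=[grab_frame("top"),grab_frame("side")]
im=[cv2.resize(f["color"],(400,300)) for f in fs]
cv2.imwrite("pics/a.png",np.vstack(im)[...,::-1])
for n in ["stand_1","stand_1_grips","wheel_1_mid","wheel_1_ribs","bin","wrench_1","extension_1","screwdriver_1","wrench_2","wrench_4","punch_1"]:
    for c in ("top","side"):
        print(n,c,[(np.round(d["at"],3).tolist(),round(d["p"],2)) for d in place_of(c,n)][:4])
print(state())
for f in fs: print(f["world_from_camera"].round(3).tolist())
E
```

```text
pics
stand_1 top [([0.543, -0.279, 0.078], 0.98), ([0.553, -0.082, 0.079], 0.83), ([0.542, -0.278, 0.114], 0.23)]
stand_1 side [([0.547, -0.282, 0.078], 0.66), ([0.548, -0.083, 0.08], 0.61)]
stand_1_grips top [([0.544, -0.278, 0.153], 0.83), ([0.651, -0.268, 0.08], 0.22)]
stand_1_grips side [([0.54, -0.274, 0.156], 0.94)]
wheel_1_mid top [([0.547, -0.081, 0.08], 0.61), ([0.542, -0.279, 0.114], 0.56)]
wheel_1_mid side [([0.542, -0.275, 0.106], 0.79), ([0.655, 0.106, 0.08], 0.42)]
wheel_1_ribs top [([0.545, -0.274, 0.134], 0.82), ([0.543, -0.28, 0.114], 0.73)]
wheel_1_ribs side [([0.548, -0.279, 0.132], 0.87), ([0.654, 0.108, 0.081], 0.26)]
bin top [([0.518, 0.095, 0.074], 0.83)]
bin side [([0.519, 0.091, 0.084], 0.92), ([0.396, -0.265, 0.079], 0.37)]
wrench_1 top [([0.65, -0.269, 0.08], 0.88), ([0.39, -0.266, 0.074], 0.78), ([0.393, -0.093, 0.075], 0.6)]
wrench_1 side [([0.655, -0.267, 0.08], 0.78), ([0.389, -0.096, 0.076], 0.7), ([0.393, -0.264, 0.078], 0.5)]
extension_1 top [([0.652, -0.067, 0.079], 0.71)]
extension_1 side [([0.656, -0.07, 0.079], 0.56)]
screwdriver_1 top [([0.657, 
[... 887 characters left out ...]
e-04]), 'joint_efforts': array([-1.81313908e-05, -3.93686843e+01, -3.70459986e+01, -1.44730338e-04,
        4.97314577e-04,  3.04403201e-06]), 'tool_pos': array([ 0.22299085, -0.58386365,  0.23131803]), 'tool_rot': array([1.85672283e-05, 9.83408667e-01, 1.81403949e-01, 1.18299293e-05]), 'contact_force': array([-0.74473788,  0.29234372,  0.15694332]), 'ft_torque': array([ 0.01342754, -0.01756607,  0.0205259 ]), 'grasp_force': 0.0, 'gripper_width': 0.9974421181245365}
[[0.01, 0.994, -0.107, 0.437], [-0.999, 0.007, -0.032, -0.095], [-0.031, 0.107, 0.994, 1.066], [0.0, 0.0, 0.0, 1.0]]
[[-1.0, 0.021, -0.009, 0.51], [-0.02, -0.599, 0.801, 0.678], [0.011, 0.801, 0.599, 0.729], [0.0, 0.0, 0.0, 1.0]]
```

View pics/a.png

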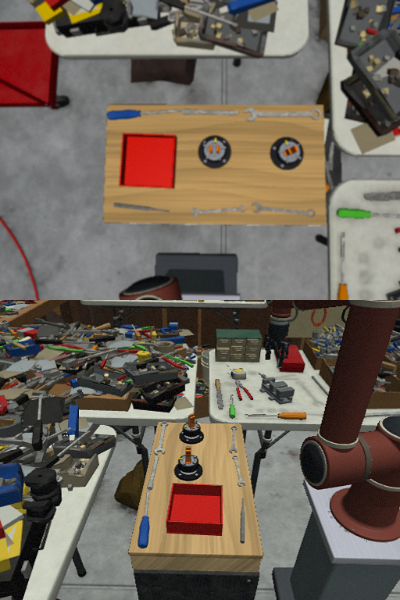

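The top view shows the stands at about (213,150) and (288,152) in the half-size picture, with the bin at the left and tools along both edges. Next I'll measure tab axes, ribs and bin.

Run:
```python
from h import *
f=grab_frame("top");g=grab_frame("side")
for nm,F in(("top",f),("side",g)):
    W=xyz(F);hsv=cv2.cvtColor(F["color"],cv2.COLOR_RGB2HSV)
    for c in [(0.544,-0.279),(0.55,-0.082)]:
        d=np.hypot(W[...,0]-c[0],W[...,1]-c[1])
        o=(hsv[...,0]<18)&(hsv[...,1]>150)&(d<.03)&(W[...,2]>.155)
        y=(hsv[...,0]>22)&(hsv[...,0]<35)&(hsv[...,1]>120)&(d<.04)&(W[...,2]>.11)&(W[...,2]<.145)
        P=W[o];m=P.mean(0);w,V=np.linalg.eigh(np.cov(P[:,:2].T))
        print(nm,"orange",o.sum(),m.round(4),P[:,2].max().round(3),"minor",V[:,0].round(2),"ext",np.sqrt(w).round(4),"yellow",y.sum(),W[y].mean(0).round(3))
        b=(d<.06)&(F["color"].max(-1)<60)&(W[...,2]>.083)&(W[...,2]<.1)
        if b.sum()>20:
            (bx,by),r=cv2.minEnclosingCircle(W[b][:,:2].astype(np.float32)); print("  base",round(bx,4),round(by,4),round(r,4))
    red=((hsv[...,0]<6)|(hsv[...,0]>174))&(hsv[...,1]>180)&(W[...,2]>.115)&(W[...,2]<.135)&(abs(W[...,0]-.52)<.12)&(abs(W[...,1]-.09)<.12)
    print("bin rim",cv2.minAreaRect(W[red][:,:2].astype(np.float32)),W[red][:,2].mean())
save(f,"b.png",(240,160,420,230),4.4)
```

```text
top orange 57 [ 0.5443 -0.2765  0.1678] 0.175 minor [-0.93 -0.37] ext [0.0037 0.0078] yellow 17 [ 0.569 -0.268  0.131]
  base 0.5442 -0.2775 0.0429
top orange 43 [ 0.5459 -0.0846  0.1687] 0.174 minor [-1.   -0.03] ext [0.0042 0.0096] yellow 14 [ 0.574 -0.087  0.13 ]
  base 0.5473 -0.0847 0.0426
bin rim ((0.520073652267456, 0.08863275498151779), (0.1395358145236969, 0.13753655552864075), 88.15642547607422) 0.1238016757718398
side orange 48 [ 0.5443 -0.2728  0.164 ] 0.17 minor [-0.96 -0.27] ext [0.0047 0.0087] yellow 14 [ 0.567 -0.267  0.126]
  base 0.5446 -0.2733 0.0443
side orange 55 [ 0.5481 -0.0811  0.1643] 0.17 minor [-1.   -0.06] ext [0.0043 0.0086] yellow 19 [ 0.562 -0.075  0.124]
  base 0.5479 -0.0815 0.0448
bin rim ((0.5203546285629272, 0.09096887707710266), (0.14450453221797943, 0.13839876651763916), 87.67518615722656) 0.12102858470641929
```

View pics/b.png

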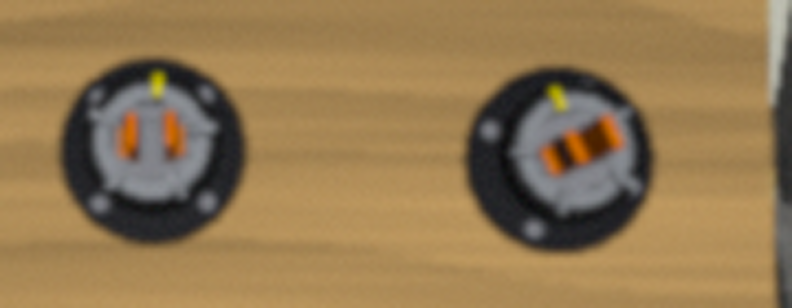

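The picture shows the left stand B at crop (153,150) with tabs split along world y. The right stand A is at crop (560,158), turned about +21°, which matches the tool's current yaw. I'll check obstacles near the sweep's start.

Run:
```python
from h import *
for c in("top","side"):
    W=xyz(grab_frame(c));x,y,z=W[...,0],W[...,1],W[...,2]
    for ya,yb in((-.34,-.3),(-.42,-.34),(-.5,-.42)):
        m=(x>.35)&(x<.75)&(y>ya)&(y<yb); print(c,ya,yb,np.round(np.nanpercentile(z[m],[50,98,100]),3) if m.any() else None)
    m=(abs(x-.35)<.05)&(abs(y+.15)<.2)|(abs(x-.45)<.03)&(abs(y+.18)<.15);print(np.round(np.nanmedian(z[m]),4))
```

```text
top -0.34 -0.3 [0.081 0.094 0.135]
top -0.42 -0.34 [0.081 0.263 0.274]
top -0.5 -0.42 [0.106 0.259 0.271]
0.081
side -0.34 -0.3 [0.079 0.087 0.131]
side -0.42 -0.34 [0.079 0.262 0.269]
side -0.5 -0.42 [0.114 0.256 0.267]
0.0787
```

jog_arm(motion="100 0.12 -0.02 0 0 0 0;100 0.24 -0.04 0 0 0 0;100 0.36 -0.07 0 0 0 0;100 0.48 -0.1 0 0 0 0;100 0.6 -0.12 0 0 0 0")

```text
time: 2.02
tool_pos: [0.4833, -0.4194, 0.2316]
tool_rot: [0.0, 0.983, 0.181, 0.0]
contact_force: [0.4, -0.1, 0.7]
gripper_width: 0.999
grasp_force: 0.0
```

Run:
```python
from h import *
W=xyz(grab_frame("side"));x,y,z=W[...,0],W[...,1],W[...,2]
for t in(.1,.2):
    for xa in np.arange(.4,.8,.05):
        m=(x>xa)&(x<xa+.05)&(y>-.6)&(y<-.25)&(z>t)&~(np.hypot(x-.544,y+.276)<.05)&~(np.hypot(x-.483,y+.42)<.1);print(t,xa.round(2),m.sum(),np.nanmax(y[m]).round(3) if m.any() else None,np.nanmax(z[m]).round(3) if m.any() else None)
```

```text
0.1 0.4 598 -0.258 0.542
0.1 0.45 233 -0.296 0.533
0.1 0.5 2 -0.548 0.24
0.1 0.55 381 -0.466 0.244
0.1 0.6 902 -0.422 0.254
0.1 0.65 1064 -0.412 0.262
0.1 0.7 1044 -0.393 0.27
0.1 0.75 901 -0.39 0.269
0.2 0.4 598 -0.258 0.542
0.2 0.45 233 -0.296 0.533
0.2 0.5 2 -0.548 0.24
0.2 0.55 98 -0.484 0.244
0.2 0.6 310 -0.464 0.254
0.2 0.65 462 -0.424 0.262
0.2 0.7 560 -0.393 0.27
0.2 0.75 480 -0.39 0.269
```

Clear of the trays if I sweep on the near side of the wheel, so I go there and descend.

jog_arm(motion="100 0.1 -0.03 0 0 0 0;100 0.16 -0.053 0.06 0 0 0;100 0.161 -0.053 0.15 0 0 0;100 0.161 -0.053 0.22 0 0 0;100 0.161 -0.053 0.233 0 0 0")

```text
time: 2.7
tool_pos: [0.5458, -0.3659, 0.1111]
tool_rot: [-0.002, 0.983, 0.181, -0.002]
contact_force: [-0.2, 0.5, -0.6]
gripper_width: 0.996
grasp_force: 0.0
```

Run:
```python
from h import *
print(state()["tool_pos"],state()["contact_force"])
f=grab_frame("side");W=xyz(f)
# tips: lowest non-platform points around leading finger
a=np.array
c=np.hypot(W[...,0]-.5445,W[...,1]+.275);i=np.argwhere(c<.015);print(i.mean(0))
r,q=i.mean(0).astype(int);save(f,"c.png",(q-70,r-55,q+70,r+45),5.6)
```

```text
[ 0.54577696 -0.36585364  0.11110979] [-0.17057086  0.49668246 -0.57805886]
[102.60932945 246.50728863]
```

View pics/c.png

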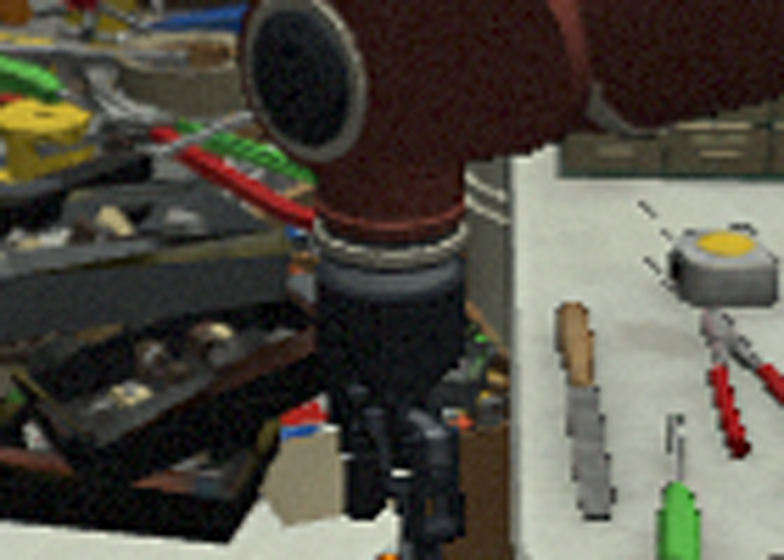

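The crop was too high: it shows only the wrist, with the gripper at the bottom centre, so I'll look lower.

Run:
```python
from h import *
f=grab_frame("side");s=state();print(s["tool_pos"],s["tool_rot"].round(4))
W=xyz(f)
t=s["tool_pos"];X=np.array([.934,.357]);L=np.array([-.357,.934])
d=W[...,:2]-t[:2];a=d@X;b=d@L;z=W[...,2]
m=(abs(a)<.016)&(b>.035)&(b<.066)&(z>.1)&(z<.16)
print(m.sum(),np.nanpercentile(z[m],[0,2,5,10]).round(4),"b",np.percentile(b[m],[2,98]).round(4),"a",np.percentile(a[m],[2,98]).round(4))
save(f,"d.png",(190,130,310,220),6.4)
```

```text
[ 0.54728823 -0.36735787  0.11455196] [-4.000e-04  9.834e-01  1.813e-01 -3.000e-04]
69 [0.1244 0.126  0.1268 0.1305] b [0.0479 0.0595] a [-0.0105  0.011 ]
```

View pics/d.png

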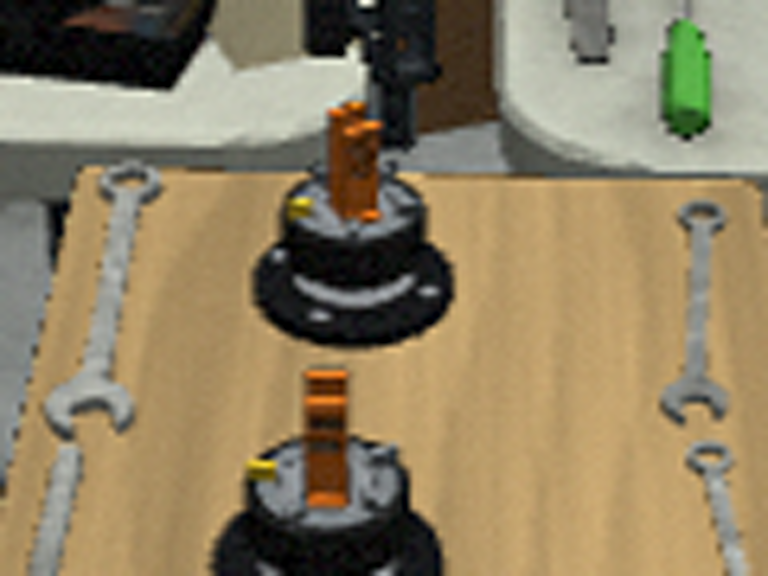

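Fingertip measured at 126–128 mm, its front 28 mm short of the axis and beside the tabs. Now a brisk sweep, then aside.

jog_arm(motion="100 0.004 -0.05 0 0 0 0;100 0.004 -0.1 0 0 0 0;100 0.004 -0.15 0 0 0 0;100 -0.09 -0.18 -0.02 0 0 0;100 -0.2 -0.18 -0.06 0 0 0")

```text
time: 3.42
tool_pos: [0.4217, -0.3188, 0.1471]
tool_rot: [0.001, 0.983, 0.183, 0.001]
contact_force: [-0.3, -1.9, 0.4]
gripper_width: 1.002
grasp_force: 0.0
```

```bash
cat > rib.py <<'E'
from h import *
def rib(cam,c,zr=(.115,.145)):
    F=grab_frame(cam);W=xyz(F);hsv=cv2.cvtColor(F["color"],cv2.COLOR_RGB2HSV)
    d=np.hypot(W[...,0]-c[0],W[...,1]-c[1])
    y=(hsv[...,0]>22)&(hsv[...,0]<35)&(hsv[...,1]>120)&(d<.04)&(W[...,2]>zr[0])&(W[...,2]<zr[1])
    if y.sum()<3: return None
    m=W[y].mean(0); return y.sum(),np.degrees(np.arctan2(m[1]-c[1],m[0]-c[0])).round(1)
E
python3 - <<'E'
from rib import *
A=(.5445,-.275)
for i in range(4):
    print(rib("top",A),rib("side",A))
print(state()["tool_pos"],state()["time"])
E
```

```text
(np.int64(19), np.float64(107.9)) (np.int64(7), np.float64(81.5))
(np.int64(18), np.float64(54.6)) (np.int64(12), np.float64(35.6))
(np.int64(18), np.float64(5.3)) (np.int64(11), np.float64(-5.5))
(np.int64(15), np.float64(-40.2)) (np.int64(5), np.float64(-36.1))
[ 0.42282109 -0.31869962  0.14494954] 3.825
```

Stand A's wheel coasts at about 500°/s, so it runs freely and stand B should be the one that binds. I still need to push and check B. Lift, turn and go to B.

jog_arm(motion="100 0 0 -0.09 0 0 0;100 0.1 -0.067 -0.09 0 0 0.1;100 0.2 -0.133 -0.09 0 0 0.204;100 0.295 -0.2 -0.06 0 0 0.204;100 0.295 -0.2 0 0 0 0.204")

```text
time: 4.45
tool_pos: [0.5275, -0.1695, 0.1456]
tool_rot: [0.0, 0.999, 0.033, 0.002]
contact_force: [0.2, -0.9, 0.4]
gripper_width: 0.998
grasp_force: 0.0
```

Run:
```python
from rib import *
B=np.array((.5475,-.083))
print(rib("side",B),rib("top",(.5445,-.275)))
s=state();q=s["tool_rot"];y=2*np.arctan2(q[2],q[1]);X=np.array([np.cos(y),np.sin(y)]);L=np.array([-X[1],X[0]])
d=s["tool_pos"][:2]-B;print(s["time"],s["tool_pos"],np.degrees(y),d@X,d@L)
```

```text
(np.int64(13), np.float64(-6.6)) None
4.55 [ 0.52261942 -0.17006062  0.14035322] 3.5614612885748467 -0.03024067017250759 -0.085346921443076
```

jog_arm(motion="100 0.004 0.01 0.04 0 0 0;100 0.004 0.01 0.06 0 0 0;100 0.004 0.005 0.06 0 0 0;100 0.004 -0.045 0.06 0 0 0;100 0.004 -0.095 0.06 0 0 0")

```text
time: 5.18
tool_pos: [0.5237, -0.126, 0.1158]
tool_rot: [0.001, 1.0, 0.029, 0.001]
contact_force: [2.4, -2.4, -0.7]
gripper_width: 0.996
grasp_force: 1.7
```

jog_arm(motion="100 0 -0.05 0 0 0 0;100 0 -0.08 0 0 0 0;100 -0.1 -0.08 -0.03 0 0 0;100 -0.2 -0.08 -0.1 0 0 0;100 -0.2 -0.08 -0.16 0 0 0")

```text
time: 5.8
tool_pos: [0.4187, -0.0911, 0.1954]
tool_rot: [0.0, 1.0, 0.029, 0.0]
contact_force: [1.0, -0.4, -0.3]
gripper_width: 0.998
grasp_force: 0.0
```

Run:
```python
from rib import *
B=np.array((.5475,-.083));A=(.5445,-.275)
for i in range(3): print(rib("top",B),rib("side",B))
print(rib("top",A),rib("top",A))
f=grab_frame("top");W=xyz(f);hsv=cv2.cvtColor(f["color"],cv2.COLOR_RGB2HSV)
d=np.hypot(W[...,0]-B[0],W[...,1]-B[1])
o=(hsv[...,0]<18)&(hsv[...,1]>150)&(d<.03)&(W[...,2]>.16);P=W[o]
print(o.sum(),P.mean(0),cv2.minAreaRect(P[:,:2].astype(np.float32)))
f=grab_frame("side");save(f,"e.png",(190,130,310,220),6.4)
s=state();q=s["tool_rot"];y=2*np.arctan2(q[2],q[1]);X=np.array([np.cos(y),np.sin(y)]);L=np.array([-X[1],X[0]])
d=s["tool_pos"][:2]-B;print(s["time"],s["tool_pos"],np.degrees(y),d@X,d@L)
for n in ("stand_1","stand_1_grips","wheel_1_ribs"):
  for c in("top","side"): print(n,c,[(np.round(k["at"],4).tolist(),round(k["p"],2)) for k in place_of(c,n)][:3])
```

```text
(np.int64(18), np.float64(-89.3)) None
(np.int64(18), np.float64(-89.5)) None
(np.int64(18), np.float64(-89.4)) None
(np.int64(19), np.float64(160.1)) (np.int64(21), np.float64(146.2))
40 [ 0.54628502 -0.08469581  0.16959006] ((0.5467430353164673, -0.08474405109882355), (0.01382600050419569, 0.023215599358081818), 0.971036970615387)
6.3 [ 0.4208439  -0.09106748  0.19352065] 3.3767389392413403 -0.12691138507712013 -0.0005932900128142699
stand_1 top [([0.5453, -0.2776, 0.0781], 0.89), ([0.6502, -0.2707, 0.0796], 0.72), ([0.5487, -0.0818, 0.0793], 0.66)]
stand_1 side [([0.545, -0.0832, 0.0813], 0.93), ([0.5473, -0.2814, 0.076], 0.9)]
stand_1_grips top [([0.5421, -0.2763, 0.1535], 0.73), ([0.5503, -0.0801, 0.0785], 0.55)]
stand_1_grips side [([0.5369, -0.2769, 0.1588], 0.88), ([0.5489, -0.2778, 0.1331], 0.41)]
wheel_1_ribs top [([0.5465, -0.2719, 0.1331], 0.89)]
wheel_1_ribs side [([0.5473, -0.2778, 0.132], 0.51)]
```

View pics/e.png

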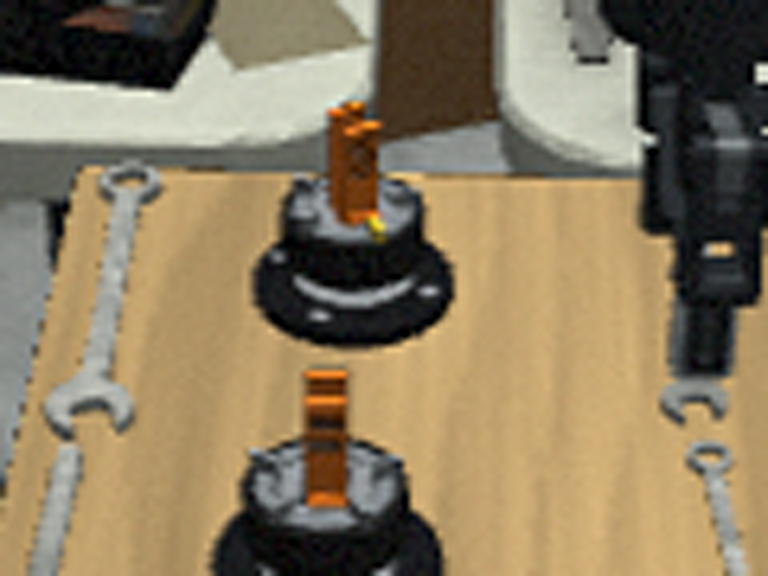

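Stand B's wheel turned −83° and stopped dead, while A's is still coasting (yellow rib now at (375,228)). B is confirmed as the binding wheel. Go over B and squeeze.

jog_arm(motion="60 0.1 0 0 0 0 0;50 0.2 0 0 0 0 0;50 0.252 0 0 0 0 0;50 0.252 0 0.04 0 0 0;50 0.252 0 0.093 0 0 0")

```text
time: 7.22
tool_pos: [0.5464, -0.0839, 0.1471]
tool_rot: [0.0, 1.0, 0.029, -0.0]
contact_force: [-0.5, -0.0, -0.5]
gripper_width: 0.497
grasp_force: 0.0
```

jog_arm(motion="50 0 0 0 0 0 0;50 0 0 0 0 0 0;22 0 0 0 0 0 0;22 0 0 0 0 0 0;22 0 0 0 0 0 0")

```text
time: 7.85
tool_pos: [0.5475, -0.0843, 0.1498]
tool_rot: [0.001, 1.0, 0.029, 0.001]
contact_force: [-1.9, -1.4, 5.2]
gripper_width: 0.221
grasp_force: 4.9
```

Run:
```python
from h import *
f=grab_frame("side");save(f,"f.png",(210,150,310,225),7)
s=state();print({k:s[k] for k in("time","tool_pos","contact_force","gripper_width","grasp_force")})
```

```text
{'time': 7.9, 'tool_pos': array([ 0.54754226, -0.0842947 ,  0.14984067]), 'contact_force': array([-1.788293  , -1.29807046,  6.41832487]), 'gripper_width': 0.2251610786783833, 'grasp_force': 4.866607636213303}
```

View pics/f.png

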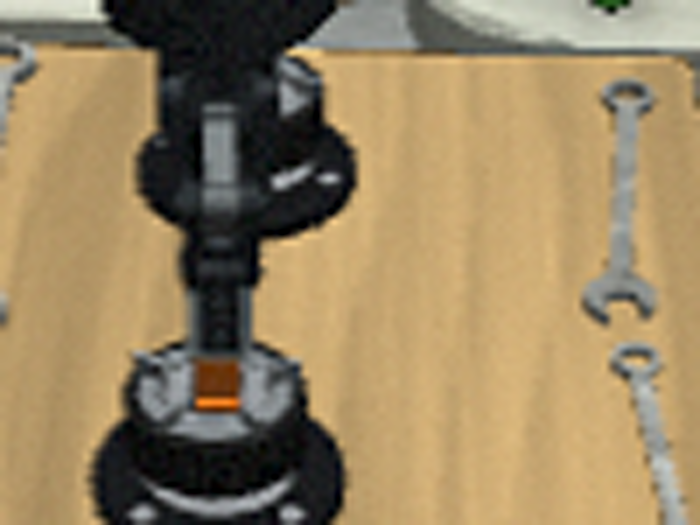

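The fingers hold the tabs evenly (4.9 N each, 1.3 N imbalance), well above the wheel. Squeeze, hold, release.

jog_arm(motion="14 0 0 0 0 0 0;14 0 0 0 0 0 0;14 0 0 0 0 0 0;14 0 0 0 0 0 0;14 0 0 0 0 0 0")

```text
time: 8.52
tool_pos: [0.5476, -0.0841, 0.15]
tool_rot: [0.0, 1.0, 0.029, 0.001]
contact_force: [-3.2, 0.5, 7.3]
gripper_width: 0.142
grasp_force: 7.6
```

jog_arm(motion="30 0 0 0 0 0 0;50 0 0 0 0 0 0;50 0 0 0 0 0 0;50 0 0 0 0 0 0;50 0 0 0 0 0 0")

```text
time: 9.15
tool_pos: [0.5469, -0.0838, 0.1481]
tool_rot: [-0.0, 1.0, 0.029, -0.0]
contact_force: [-0.4, 0.4, 0.4]
gripper_width: 0.505
grasp_force: 0.0
```

jog_arm(motion="50 0 0 -0.03 0 0 0;60 0 0 -0.06 0 0 0;100 0 0 -0.1 0 0 0;100 0 0 -0.12 0 0 0;100 0 0 -0.12 0 0 0")

```text
time: 9.78
tool_pos: [0.5477, -0.0841, 0.2101]
tool_rot: [0.0, 1.0, 0.029, 0.001]
contact_force: [-0.4, -0.0, -1.1]
gripper_width: 0.999
grasp_force: 0.0
```

Run:
```python
from h import *
f=grab_frame("side");save(f,"g.png",(210,150,310,225),7);W=xyz(f)
for c in((.547,-.083),(.5445,-.276)):
    d=np.hypot(W[...,0]-c[0],W[...,1]-c[1]);z=W[...,2]
    m=(d<.034)&(d>.018)&(z>.1)&(z<.16);print(np.percentile(z[m],[50,75,90,97]).round(4))
s=state();print({k:s[k] for k in("time","tool_pos","contact_force","gripper_width")})
```

```text
[0.1314 0.1336 0.1362 0.1403]
[0.1213 0.1241 0.1276 0.131 ]
{'time': 9.825, 'tool_pos': array([ 0.54716978, -0.08392641,  0.20886601]), 'contact_force': array([ 0.05452424,  0.68145473, -0.35004113]), 'gripper_width': 0.9970600548126758}
```

View pics/g.png

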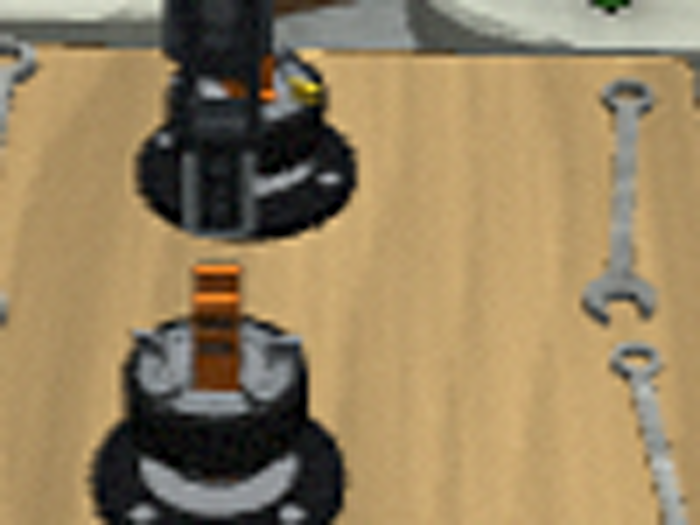

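The wheel stands 10 mm higher on its stand, with the tabs sprung back. Now grip its tread.

jog_arm(motion="100 0 0 0.06 0 0 0;100 0 0 0.13 0 0 0;100 0 0 0.19 0 0 0;100 0 0 0.21 0 0 0;100 0 0 0.21 0 0 0")

```text
time: 10.45
tool_pos: [0.5464, -0.0837, 0.1025]
tool_rot: [-0.0, 1.0, 0.029, -0.001]
contact_force: [0.6, 0.8, 0.4]
gripper_width: 1.002
grasp_force: 0.0
```

jog_arm(motion="85 0 0 0 0 0 0;60 0 0 0 0 0 0;50 0 0 0 0 0 0;50 0 0 0 0 0 0;50 0 0 0 0 0 0")

```text
time: 11.08
tool_pos: [0.5477, -0.0841, 0.1042]
tool_rot: [0.0, 1.0, 0.029, 0.001]
contact_force: [0.9, -0.3, 3.8]
gripper_width: 0.724
grasp_force: 64.9
```

jog_arm(motion="50 0 0 -0.04 0 0 0;50 0 0 -0.09 0 0 0;50 0 0 -0.15 0 0 0;50 0 0 -0.2 0 0 0;50 0 0 -0.2 0 0 0")

```text
time: 11.7
tool_pos: [0.5478, -0.0841, 0.2059]
tool_rot: [0.001, 1.0, 0.029, 0.002]
contact_force: [-0.6, -0.5, -1.5]
gripper_width: 0.723
grasp_force: 66.9
```

jog_arm(motion="50 -0.005 -0.06 0 0 0 0;50 -0.012 -0.14 0 0 0 0;50 -0.02 -0.23 0 0 0 0;50 -0.028 -0.31 0 0 0 0;50 -0.033 -0.35 0 0 0 0")

```text
time: 12.32
tool_pos: [0.5183, 0.0916, 0.2011]
tool_rot: [-0.0, 1.0, 0.03, -0.002]
contact_force: [-0.1, 0.5, -1.1]
gripper_width: 0.724
grasp_force: 66.9
```

Run:
```python
from h import *
f=grab_frame("side");save(f,"i.png",(170,120,330,260),4)
s=state();print({k:s[k] for k in("time","tool_pos","contact_force","gripper_width","grasp_force")})
```

```text
{'time': 12.375, 'tool_pos': array([0.51800239, 0.09312661, 0.20112855]), 'contact_force': array([ 0.00376874,  1.94760908, -1.91378659]), 'gripper_width': 0.7213901760520793, 'grasp_force': 66.86672698706388}
```

View pics/i.png

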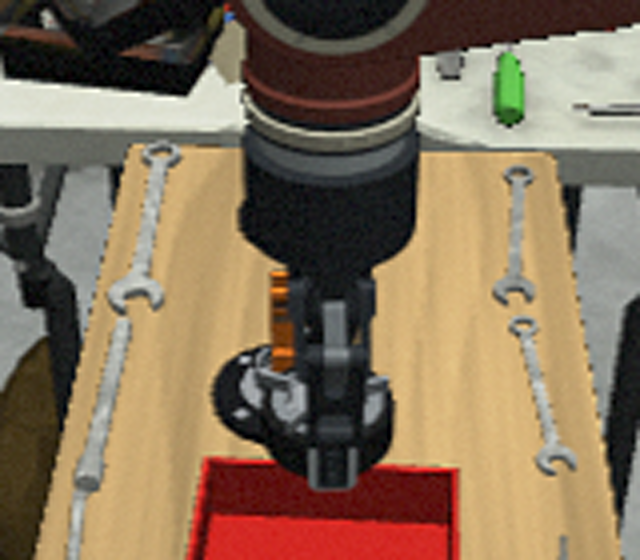

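The wheel is held level over the bin. Lower and let go.

jog_arm(motion="50 0 -0.002 0.06 0 0 0;50 0 -0.002 0.13 0 0 0;50 0 -0.002 0.19 0 0 0;50 0 -0.002 0.22 0 0 0;50 0 -0.002 0.23 0 0 0")

```text
time: 13.0
tool_pos: [0.5192, 0.0906, 0.0868]
tool_rot: [0.0, 1.0, 0.029, -0.001]
contact_force: [0.6, 0.7, -1.0]
gripper_width: 0.723
grasp_force: 66.8
```

jog_arm(motion="50 0 0 0 0 0 0;75 0 0 0 0 0 0;88 0 0 0 0 0 0;88 0 0 0 0 0 0;88 0 0 0 0 0 0")

```text
time: 13.62
tool_pos: [0.5204, 0.0909, 0.0887]
tool_rot: [-0.0, 1.0, 0.029, 0.0]
contact_force: [0.4, -0.1, 0.1]
gripper_width: 0.88
grasp_force: 0.0
```

jog_arm(motion="88 0 0 -0.03 0 0 0;88 0 0 -0.1 0 0 0;88 0 0 -0.2 0 0 0;88 -0.1 0 -0.3 0 0 0;88 -0.2 0 -0.35 0 0 0")

```text
time: 14.25
tool_pos: [0.4213, 0.085, 0.2667]
tool_rot: [0.0, 1.0, 0.029, 0.002]
contact_force: [-0.4, -0.3, 1.9]
gripper_width: 0.881
grasp_force: 0.0
```

Run:
```python
from h import *
f=grab_frame("top");grab_frame("side");W=xyz(f)
im=np.vstack([cv2.resize(F["color"],(400,300)) for F in (f,)])
save(f,"j.png",(120,110,430,310),2.5)
z=W[...,2];m=(abs(W[...,0]-.52)<.062)&(abs(W[...,1]-.09)<.062)&(z>.092)&(z<.2)
print(W[m].mean(0).round(3),np.percentile(z[m],[5,50,95]).round(3))
for c in ("top","side"):
  print(c,[(np.round(k["at"],3).tolist(),round(k["p"],2)) for k in place_of(c,"wheel_1_mid")][:3])
d=np.hypot(W[...,0]-.5445,W[...,1]+.276);m=(d<.034)&(d>.018)&(z>.1)&(z<.16);print(np.percentile(z[m],[50,90]).round(3))
s=state();print({k:s[k] for k in("time","tool_pos","contact_force","gripper_width")})
```

```text
[0.521 0.089 0.109] [0.104 0.109 0.116]
top [([0.545, -0.277, 0.112], 0.89), ([0.523, 0.093, 0.096], 0.51)]
side [([0.543, -0.274, 0.109], 0.53)]
[0.126 0.131]
{'time': 14.45, 'tool_pos': array([0.42166272, 0.08509842, 0.26496786]), 'contact_force': array([-0.77221112, -0.26498719, -0.87390545]), 'gripper_width': 0.8809972200078385}
```

View pics/j.png

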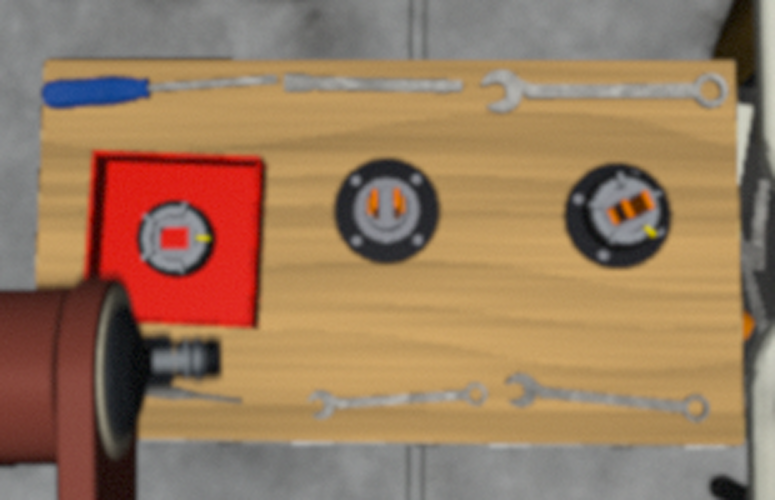

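The wheel lies flat in the bin at (175,238). The other wheel is still clipped at (620,210), the tools lie where they were, and the arm is clear.

```bash
python3 -c "
from plant import *
print(job_done())"
```

```text
the job is handed in; nothing more can be done
None
```

The job is handed in with no verdict returned: the binding wheel (stand at y ≈ −0.083) was popped up and now lies in the red bin, the free-running wheel is still clipped on its stand, and the tools look unmoved.

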